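Mark a batch of steel blocks in the marking nest

ROBOT

A 6-joint arm with a two-finger parallel gripper is mounted at the origin on the work surface. World frame = base frame: x ahead of the robot, y to its left, z up, the work surface at z = 0. Lengths are in mm, angles in rad, forces in N, time in s.
With the tool pointing down it reaches from about 250 to 775 mm from the base axis. Payload 4 kg.
Tool frame: the origin (TCP) lies at the very end of the fingers, on their centre line; the grasp point (between the pads) lies 19 mm behind it; z points along the fingers, y is the line along which they close (so a half turn about z gives the same grasp; the last joint's range is limited). The gripper opens to 94 mm and grips with 3 to 60 N. Pads are 16 mm wide; open, the fingers measure 119 mm over their backs; the gripper's body (75 mm by 177 mm) begins 78 mm behind the grasp point.
Start: joints at [-1.252, 0.087, 1.371, -0, 1.684, -0.103], TCP at [225.172, -501.815, 205.506] pointing down, gripper open.
Joint ranges: [-3.1, 3.1], [-0.76, 2.03], [0.27, 2.55], [-1.08, 4.22], [0.17, 2.65], [-2.57, 2.57]. Speed limits (rad/s): [2.79, 2.79, 3.14, 3.14, 3.14, 3.14].

INTERFACE

Orientations are given as [roll, pitch, yaw] about the fixed x, y, z axes, in that order (R = Rz(yaw) Ry(pitch) Rx(roll)).
In Python, from workcell import bot gives the robot as it stands. The module is installed in compiled form; this text tells all that it offers. Calls block until the motion is done:
- bot.goto(position, orientation): joint-space move of the TCP to a pose.
- bot.move_l(position, orientation=None, feed=150, guard=None): straight line of the TCP; orientation=None keeps the orientation; feed is the mean speed in mm/s. With guard (N) it stops when the force on the tool has changed by that much, and returns True; else False.
- bot.set_joints(angles): joint-space move.
- bot.ungrasp() and bot.close_gripper(force=None): open the fingers fully, or close them until they stop; force is the grip in N (None keeps the last).
- bot.dwell(seconds).
- bot.ik(position, orientation): joint angles nearest the present ones, or None.
- bot.read_state(): the state.
- bot.capture(name): name is "scene" or "side" or "wrist"; returns the picture (400x640x3 uint8, red, green, blue); there is no depth.
- bot.camera_params(name): a dict with "vfov" (degrees; the focal length in pixels is half the picture's height over the tangent of half this angle, whatever the lens; pixels are square), "cx", "cy" (the principal point, pixels), "rvec" (rotation vector, rad) and "tvec" (3), from world to camera coordinates, as OpenCV has them. Camera axes: x right, y down, z forward; pixel columns grow to the right and rows downward; lengths in mm; the calibration is good to about 2 mm. A picture is of the moment at which its call begins: read the wrist's pose just before it. camera_params takes no time and is no camera call; for the wrist camera it gives the pose at the moment of the call.
A pose or a line that the arm cannot do raises bot.PlanningError and nothing moves.
- bot.job_done(): hands the job in; it is judged then, once.
The state is a dict: "time_s": time; "joint_pos": joint angles; "dq": joint speeds; "tau": joint torques, N m; "position": TCP position; "tcp_rot": TCP orientation; "contact_force": force on the tool from outside, world axes, zero at the start; "moment": the same for the moment, N m; "finger_gap": finger opening in mm; "finger_force": force on a finger pad.
Only numpy, scipy, OpenCV 4.12 (cv2) and the standard library are available. Lean on these libraries where they do the work, as an engineer would, in place of code of your own. Each camera call takes 0.05 s, during which the arm holds its last target. There are 200 camera calls.

TASK

Set every steel block that lies on the black mat flat and fully home in the pocket of the marking nest that has its shape, and let go of it; when they are all home together, press the nest's spring plunger down to its stop and hold it there for a moment to mark them. Then lift the blocks out again and lay them flat, side by side, in the grey tray, with the plunger back up, and leave everything else on the bench where it is.

Things in the scene. Friction and masses are not known exactly. Their poses are not given: they have to be found in the camera images.
- nest: Marking nest: aluminium plate 225 x 225 mm, 22 mm high, fixed to the bench, turned a little. Origin at the centre of its underside, z up. Four pockets 10 mm deep (floor 12 mm over the bench) are cut into its top, each shaped for one block with 2 mm clearance all round and a dark floor; the spring plunger stands in its middle
- pocket_bar (a point): Centre of the floor of the bar's pocket, at (56, 56, 12) mm in the nest's frame; axes as the nest's. The bar lies home in it when the bar's origin is here and its x axis is along the nest's x, either way round
- pocket_ell (a point): Centre (of the enclosing 60 x 44 mm rectangle) of the floor of the ell's pocket, at (56, -56, 12) mm in the nest's frame; axes as the nest's. The ell lies home when its origin is here and its axes agree with the nest's; it fits only that way round
- pocket_tee (a point): Centre (of the enclosing 48 x 64 mm rectangle) of the floor of the tee's pocket, at (-56, -56, 12) mm in the nest's frame; axes as the nest's. The tee lies home when its origin is here and its axes agree with the nest's; it fits only that way round
- pocket_square (a point): Centre of the floor of the square block's pocket, at (-56, 56, 12) mm in the nest's frame; axes as the nest's. The square lies home when its origin is here and its sides are along the nest's, any of the four ways round
- plunger (a joint): Travel of the marking plunger in m: 0 up, 0.012 fully down on its stop. A spring pushes it back up by itself: about 3 N to start, 12 N at the stop
- plunger_top (a point): Centre of the top of the plunger's black mushroom head, 40 mm across, 73 mm over the bench when up; it stands on a dark steel collar 38 mm across whose top is 40 mm over the bench. Pressed straight down
- bar: Plain rectangular steel block 70 (x) x 34 (y) x 24 (z) mm, about 0.4 kg, with two dark holes on top. Origin at the centre of its underside. May be absent
- ell: L-shaped steel block: 60 (x) x 44 (y) x 24 (z) mm with the corner at +x, +y cut away (22 mm in x, 20 mm in y); full 44 mm width from x = -30 to x = 8 mm, one dark hole on top. About 0.4 kg. Origin at the centre of the enclosing rectangle's underside. May be absent
- tee: T-shaped steel block, 24 mm thick: cross piece 64 mm along y, 22 mm in x (x from -24 to -2 mm), stem 24 mm wide from there to x = +24 mm; 48 mm over all in x. Two dark holes on the cross piece. About 0.4 kg. Origin at the centre of the enclosing rectangle's underside. May be absent
- square: Square steel block 44 x 44 x 24 (z) mm, about 0.35 kg, with one larger dark hole in the middle of its top. Origin at the centre of its underside. May be absent
- tray: Grey tray for finished blocks, 190 (x) x 280 (y) mm outside, 16 mm high, floor and walls 3 mm, fixed to the bench. Origin at the centre of its underside. It lies on the left or the right of the nest
- mat: Black rubber mat, 250 x 250 x 3 mm, on which the unmarked blocks lie flat at the start, turned any way and some 12 cm apart, on the other side of the nest from the tray. Fixed. Origin at the centre of its underside
- slug: Bystander: dark round steel slug, 30 mm across, 14 mm high, in the middle of the mat. Origin at its underside
- round_stock: Bystander: upright dark steel round stock, 68 mm across, 75 mm high. Origin at its underside
- cube_stock: Bystander: steel cube of 55 mm. Origin at its underside
- grinder: Bystander: yellow angle grinder lying on the bench, about 280 mm long and 65 mm high, beyond the nest. Origin at its underside
- spanner: Bystander: steel spanner lying flat, near the robot. Origin at its underside
- flat_offcut: Bystander: dark flat steel offcut 90 x 30 x 10 mm, near the robot. Origin at its underside
- spray_can: Bystander: upright can, 56 mm across, 150 mm high. Origin at its underside
Mind the look-alikes: they are no part of the job. What is shaped like the tee but green or orange is not meant.

How it is judged (in metres and radians):
On the way, in this order (a step that is already met when the one before it is completed fails the run):
1. every block present lies home in its own pocket, let go of (horizontal distance between bar and pocket_bar below 0.0045 m and z of bar in the frame of pocket_bar between -0.003 and 0.0025 m and angle between each of bar, ell, tee, square's own z axis and vertical below 0.05 rad and horizontal distance between ell and pocket_ell below 0.0045 m and z of ell in the frame of pocket_ell between -0.003 and 0.0025 m and horizontal distance between tee and pocket_tee below 0.0045 m and z of tee in the frame of pocket_tee between -0.003 and 0.0025 m and horizontal distance between square and pocket_square below 0.0045 m and z of square in the frame of pocket_square between -0.003 and 0.0025 m and contact force between the fingers and bar below 0.5 N and contact force between the fingers and ell below 0.5 N and contact force between the fingers and tee below 0.5 N and contact force between the fingers and square below 0.5 N), for 0.2 s.
2. the plunger is pressed down to its stop while all the blocks lie home (value of joint plunger above 0.0105 m and horizontal distance between bar and pocket_bar below 0.0045 m and z of bar in the frame of pocket_bar between -0.003 and 0.0025 m and angle between each of bar, ell, tee, square's own z axis and vertical below 0.05 rad and horizontal distance between ell and pocket_ell below 0.0045 m and z of ell in the frame of pocket_ell between -0.003 and 0.0025 m and horizontal distance between tee and pocket_tee below 0.0045 m and z of tee in the frame of pocket_tee between -0.003 and 0.0025 m and horizontal distance between square and pocket_square below 0.0045 m and z of square in the frame of pocket_square between -0.003 and 0.0025 m), for 0.2 s.
At the end, for the whole second after the job is handed in: Every block present lies flat (within 0.05 rad) on the floor of the tray (origin within 85 mm of the tray's middle in its x and 130 mm in its y, less than 6 mm above the tray's underside), at rest (under 0.02 m/s) and let go of, and the plunger is back up (less than 2 mm down) (x of bar in the frame of tray between -0.085 and 0.085 m and y of bar in the frame of tray between -0.13 and 0.13 m and z of bar in the frame of tray between 0 and 0.006 m and angle between each of bar, ell, tee, square's own z axis and vertical below 0.05 rad and linear speed of each of bar, ell, tee, square below 0.02 m/s and x of ell in the frame of tray between -0.085 and 0.085 m and y of ell in the frame of tray between -0.13 and 0.13 m and z of ell in the frame of tray between 0 and 0.006 m and x of tee in the frame of tray between -0.085 and 0.085 m and y of tee in the frame of tray between -0.13 and 0.13 m and z of tee in the frame of tray between 0 and 0.006 m and x of square in the frame of tray between -0.085 and 0.085 m and y of square in the frame of tray between -0.13 and 0.13 m and z of square in the frame of tray between 0 and 0.006 m and contact force between the fingers and bar below 0.5 N and contact force between the fingers and ell below 0.5 N and contact force between the fingers and tee below 0.5 N and contact force between the fingers and square below 0.5 N and value of joint plunger below 0.002 m); the robot touches nothing.
It fails at once if something that is no part of the job is moved more than 60 mm (distance of any of slug, round_stock, cube_stock, grinder, spanner, flat_offcut, spray_can from where it was at the start of the episode above 0.06 m).
Of bar, ell, tee, square only 3 to 4 are there at a start; the rules pass over those that are not, and their reading is None.
At some moment in a run one of bar, ell, tee, square may be knocked a few centimetres aside while the robot is not near it.
Once in a run the grip may slacken for a moment while it holds something.
It also fails if it takes over 210 s, if anything falls off the work surface, if the arm or the gripper's body presses on something with over 40 N, if the wrist force passes 120 N, or if a joint passes its speed limit or range.

## Working session

There is one attempt and no reset: what is moved stays moved. The work goes in short steps, each a Python script; the robot and the scene stay as the last script left them, time stands still between calls to the robot, and variables do not carry over. Pictures are saved under pics/ and viewed, at most 14 in all, crops included, and the job is handed in when it is done.

```bash
mkdir -p pics; python3 - <<'E'
from workcell import bot
import cv2
for n in("scene","side","wrist"):
    p=bot.camera_params(n);print(n,p)
    cv2.imwrite(f"pics/{n}0.png",bot.capture(n)[:,:,::-1])
print(bot.read_state())
E
```

```text
scene {'vfov': 57.26990254113136, 'cx': 322.8552274247073, 'cy': 207.95382899306094, 'rvec': array([ 1.71774133,  1.98116528, -0.67097643]), 'tvec': array([ 144.36895447, -367.70642712, 1372.47871097])}
side {'vfov': 45.96856734939922, 'cx': 320.57103019417076, 'cy': 201.87528047016752, 'rvec': array([ 2.32159276, -0.15372114,  0.05850305]), 'tvec': array([-534.46385741,   54.714604  , 1378.1896256 ])}
wrist {'vfov': 70.16493093601619, 'cx': 317.5562011083258, 'cy': 201.14333250079966, 'rvec': array([-2.4388096 ,  1.57795262,  0.21918512]), 'tvec': array([-548.14458135,  -28.62433986,  390.38328411])}
{'time_s': 0.15, 'joint_pos': array([-1.25210579e+00,  8.78179992e-02,  1.37190044e+00,  1.96025714e-06,
        1.68360384e+00, -1.03094816e-01]), 'dq': array([ 0.0001503 , -0.00265117, -0.00692694, -0.00093632,  0.00125732,
        0.00113431]), 'tau': array([ 8.91120726e-04, -3.40643084e+01, -3.02792430e+01,  7.17433356e-02,
        3.04523169e-02, -1.05029026e-04]), 'position': array([ 225.03055975, -501.39521376,  204.5585217 ]), 'tcp_rot': array([-3.13987241e+00, -1.79937634e-04,  4.21785418e-01]), 'contact_force': array([-0.41916799, -0.14425543, -0.30949719]), 'moment': array([ 0.01971912, -0.01653948,  0.00583534]), 'finger_force': 0.0, 'finger_gap': 93.79512060973904}
```

View pics/scene0.png

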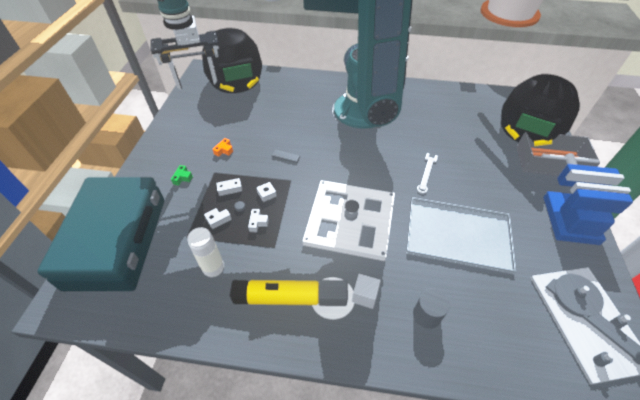

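View pics/side0.png

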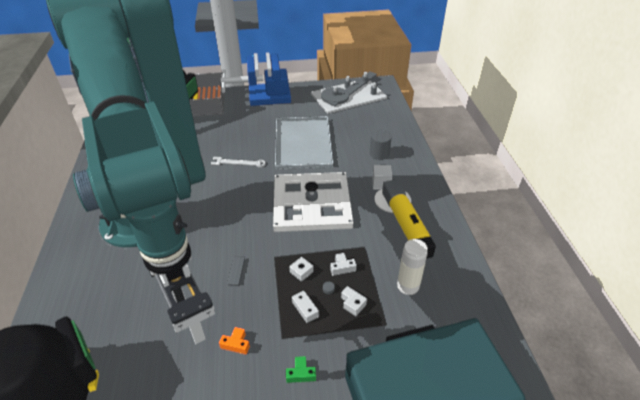

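Bar at scene (229,187), square (267,191), ell (217,217) and tee (258,220) lie on the mat, with the slug at (240,206). The look-alikes are the orange tee (223,148), green tee (181,175), flat offcut (286,156) and cube stock (367,291). The nest is at (350,218) and the tray at (461,236), on the +y side. Next: rough locations, then a close view from the wrist camera.

```bash
cat > h.py <<'E'
import numpy as np, cv2
from workcell import bot
def cam(n):
    p=bot.camera_params(n); f=200/np.tan(np.radians(p['vfov'])/2)
    R=cv2.Rodrigues(np.array(p['rvec']))[0]; return f,p['cx'],p['cy'],R,np.array(p['tvec'])
def ray(c,px,z):
    f,cx,cy,R,t=c; px=np.atleast_2d(px).astype(float)
    d=np.c_[(px[:,0]-cx)/f,(px[:,1]-cy)/f,np.ones(len(px))]@R
    o=-R.T@t; return o+d*((z-o[2])/d[:,2])[:,None]
def proj(c,P):
    f,cx,cy,R,t=c; q=np.atleast_2d(P)@R.T+t
    return np.c_[f*q[:,0]/q[:,2]+cx,f*q[:,1]/q[:,2]+cy]
def shot(n,name):
    c=cam(n); im=bot.capture(n); cv2.imwrite(f"pics/{name}.png",im[:,:,::-1]); return c,im
E
python3 - <<'E'
from h import *
c=cam("scene")
for n,p,z in [("bar",(229,187),27),("square",(267,191),27),("ell",(217,217),27),("tee",(258,220),27),("nest",(350,218),22),("tray",(461,236),10),("slug",(240,206),17),("can",(203,235),150),("cube",(367,291),28),("round",(432,305),40),("grinder",(280,292),50)]:
    print(n,ray(c,p,z).round())
w=cam("wrist");R=w[3];s=bot.read_state()
from scipy.spatial.transform import Rotation as Ro
T=Ro.from_euler('xyz',s['tcp_rot']).as_matrix()
print("cam in tool",T.T@(-R.T@w[4]-s['position']),"\n",T.T@R.T)
E
```

```text
bar [[ 465. -365.   27.]]
square [[ 464. -249.   27.]]
ell [[ 578. -365.   27.]]
tee [[ 571. -249.   27.]]
nest [[524.   5.  22.]]
tray [[532. 316.  10.]]
slug [[ 523. -316.   17.]]
can [[ 716. -326.  150.]]
cube [[742.  67.  28.]]
round [[761. 220.  40.]]
grinder [[ 785. -139.   50.]]
cam in tool [  78.01745901   -1.11533054 -178.28710414] 
 [[ 2.36751719e-04 -9.62763348e-01 -2.70345484e-01]
 [ 9.99999896e-01  1.22668564e-04  4.38886181e-04]
 [-3.89380636e-04 -2.70345559e-01  9.62763277e-01]]
```

```bash
python3 - <<'E'
from h import *
import pickle
out={}
for n,x,y in [("mat",520,-310),("nest",520,0),("tray",525,316)][::1]:
    bot.goto([x,y,200 if n!="mat" else 180],[np.pi,0,0]); bot.dwell(0.3)
    out[n]=shot("wrist","w_"+n)
s=bot.read_state();print(s['time_s'],s['position'],s['tcp_rot'],s['joint_pos'])
pickle.dump(out,open("out.pkl","wb"))
a=[cv2.resize(cv2.imread(f"pics/w_{n}.png"),(400,250)) for n in("nest","tray")]
cv2.imwrite("pics/nt.png",np.hstack(a))
E
```

```text
4.9083 [525.33875237 315.19720064 200.15965701] [-3.14153522e+00 -1.91242531e-04 -1.39065533e-03] [ 4.47910343e-01  2.28293592e-01  1.22055886e+00 -3.15606715e-05
  1.69254300e+00  2.02009348e+00]
```

View pics/w_mat.png

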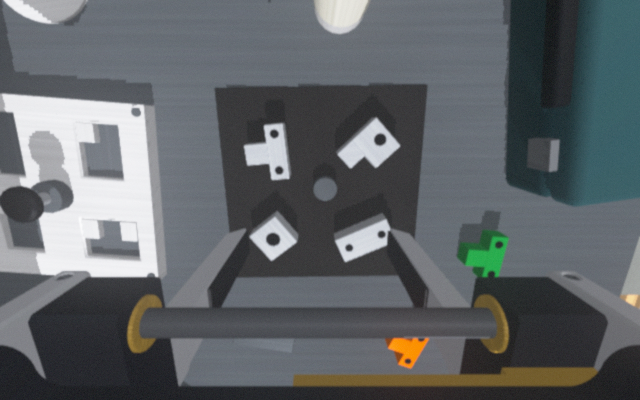

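View pics/nt.png

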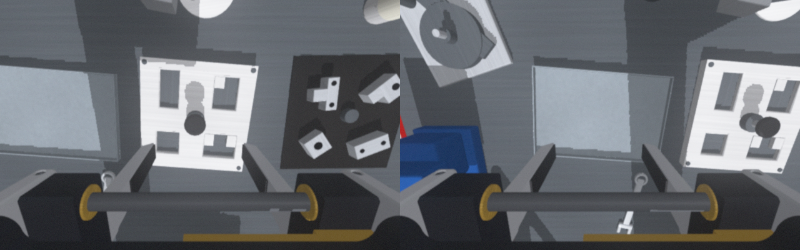

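All four blocks are on the mat: tee (268,150), ell (368,143), square (272,237), bar (362,238), slug (325,188). The nest is nearly aligned with world axes: bar pocket at top left, ell top right, tee bottom right, square bottom left. I'll take the same views with the wrist turned half round, so camera calibration errors cancel.

```bash
python3 - <<'E'
from h import *
import pickle
out=pickle.load(open("out.pkl","rb"))
for n,x,y,z in [("nest2",520,0,200),("mat2",520,-310,180)]:
    bot.goto([x,y,z],[np.pi,0,np.pi]); bot.dwell(0.4)
    s=bot.read_state(); print(s['position'],s['tcp_rot'],s['time_s'])
    out[n]=shot("wrist","w_"+n)
pickle.dump(out,open("out.pkl","wb"))
c,im=out["mat"];c2,im2=out["mat2"]; a=im[105:275,225:425]; 
p=proj(c2,[520,-310,20])[0].astype(int);print(p)
b=im2[p[1]-85:p[1]+85,p[0]-100:p[0]+100]
v=np.hstack([cv2.resize(k,None,fx=2,fy=2,interpolation=cv2.INTER_NEAREST) for k in(a,b)])
n1=out["nest"][1][60:290,190:430];n2=out["nest2"][1]
p=proj(out["nest2"][0],[524,5,22])[0].astype(int);n2=n2[max(p[1]-115,0):,p[0]-120:p[0]+120][:230]
w=np.zeros((230,800,3),np.uint8);w[:n1.shape[0],:240]=n1;w[:n2.shape[0],250:490]=n2
cv2.imwrite("pics/crop.png",np.vstack([v,w])[:,:,::-1])
E
```

```text
[5.20009646e+02 3.98372270e-02 1.99990514e+02] [-3.14155745e+00 -7.09823145e-06 -3.14150705e+00] 8.4
[ 520.26285524 -309.38526547  180.19299631] [-3.14146617e+00  1.98590959e-04 -3.14058020e+00] 10.0333
[316 188]
```

View pics/crop.png

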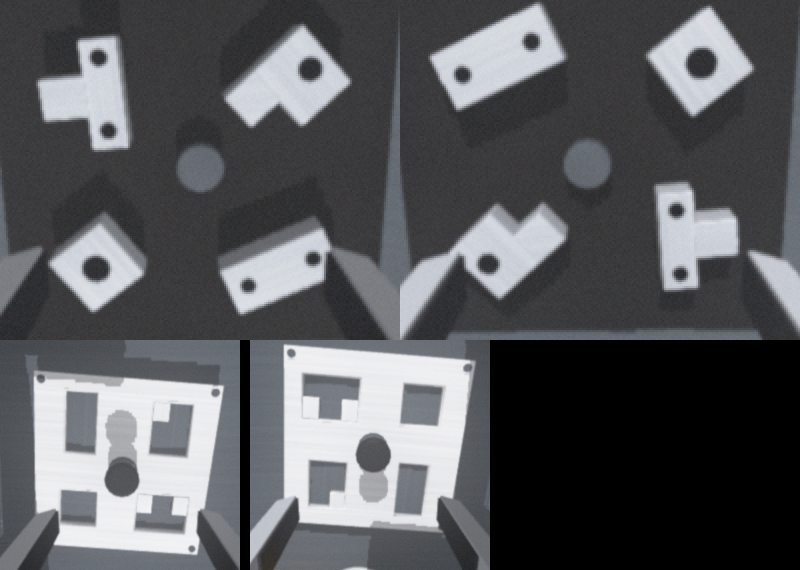

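```bash
cat > m.py <<'E'
from h import *
import pickle
out=pickle.load(open("out.pkl","rb"))
def gray(im): return cv2.cvtColor(im,cv2.COLOR_RGB2GRAY)
def holes(g,c,P,z,rad,thr):
    """dark-blob centroids near the world point P, at height z"""
    u=proj(c,P)[0]; x0,y0=(u-rad).astype(int); x0=max(x0,0);y0=max(y0,0)
    r=g[y0:int(u[1]+rad),x0:int(u[0]+rad)]; k=4
    r=cv2.GaussianBlur(cv2.resize(r,None,fx=k,fy=k,interpolation=cv2.INTER_CUBIC),(0,0),2)
    n,l,s,ce=cv2.connectedComponentsWithStats((r<thr).astype(np.uint8))
    H,W=r.shape; res=[]
    for i in range(1,n):
        x,y,w,h,a=s[i]
        if x>0 and y>0 and x+w<W and y+h<H and a>100 and a>0.6*w*h and max(w,h)<1.6*min(w,h):
            px=(ce[i]+.5)/k-.5+[x0,y0]; res.append((px.round(2),round(a/k/k,1),ray(c,px,z)[0][:2].round(2)))
    return res
if __name__=="__main__":
    R={"bar":(465,-365),"square":(464,-249),"ell":(578,-365),"tee":(571,-249)}
    for v in("mat","mat2"):
        c,im=out[v]; g=gray(im)
        for n,p in R.items():
            print(v,n,[(a,w) for _,a,w in holes(g,c,[*p,27],27,36,110)])
            u=proj(c,[*p,27])[0].astype(int)
            for t in(150,170,185,200):
                m=np.zeros_like(g); s=np.s_[u[1]-42:u[1]+42,u[0]-42:u[0]+42]; m[s]=(cv2.GaussianBlur(g,(0,0),.7)[s]>t)*255
                ct=max(cv2.findContours(m,0,1)[0],key=cv2.contourArea)[:,0]
                w=ray(c,ct,27)[:,:2].astype(np.float32); r=cv2.minAreaRect(w); print("  ",t,[np.round(q,1) for q in r])
    for v in("nest","nest2"):
        c,im=out[v]; g=gray(im)
        for sx in(1,-1):
            for sy in(1,-1):
                P=[524+sx*105,5+sy*105,22]; print(v,sx,sy,holes(g,c,P,22,24,150))
E
python3 m.py
```

```text
mat bar [(np.float64(32.0), array([ 461.52, -389.58])), (np.float64(28.9), array([ 443.26, -349.54]))]
   150 [array([ 452.6, -369.3]), array([33.2, 68.8]), np.float64(24.5)]
   170 [array([ 452.6, -369.4]), array([32. , 67.8]), np.float64(24.6)]
   185 [array([ 452.3, -369.3]), array([31.1, 67.2]), np.float64(24.7)]
   200 [array([ 452.2, -369.3]), array([29.9, 65.9]), np.float64(24.3)]
mat square [(np.float64(120.0), array([ 455. , -253.7]))]
   150 [array([ 455.5, -254.1]), array([42.9, 43.6]), np.float64(38.5)]
   170 [array([ 455.3, -254.2]), array([41.9, 42.2]), np.float64(38.5)]
   185 [array([ 455.2, -254. ]), array([41. , 41.2]), np.float64(38.5)]
   200 [array([ 455. , -254.2]), array([39.9, 39.8]), np.float64(39.0)]
mat ell [(np.float64(96.1), array([ 577.47, -381.09]))]
   150 [array([ 565.7, -368.5]), array([43., 59.]), np.float64(43.2)]
   170 [array([ 565.7, -368.7]), array([42.4, 58. ]), np.float64(43.4)]
   185 [array([ 565.6, -368.5]), array([41.1, 57.2]), np.float64(43.3)]
   200 [array([ 565.4, -368.8]), array([40.3, 55.9]), np.float64(43.4)]
mat tee [(np.float64(
[... 1585 characters left out ...]
array([68.1, 47.2]), np.float64(5.4)]
   170 [array([ 558.6, -250.3]), array([66. , 46.6]), np.float64(5.5)]
   185 [array([ 559.3, -250.2]), array([63.7, 45. ]), np.float64(5.5)]
   200 [array([ 559. , -250.1]), array([60.7, 43.7]), np.float64(6.6)]
nest 1 1 [(array([230.42,  97.46]), np.float64(57.2), array([624.77, 102.23]))]
nest 1 -1 [(array([405.14, 112.3 ]), np.float64(41.0), array([ 607.81, -104.98]))]
nest -1 1 []
nest -1 -1 [(array([381.38, 268.42]), np.float64(22.9), array([400.42, -88.92]))]
nest2 1 1 []
nest2 1 -1 []
nest2 -1 1 [(array([417.89, 100.45]), np.float64(53.1), array([416.54, 119.23]))]
nest2 -1 -1 [(array([240.82,  85.67]), np.float64(42.7), array([400.29, -88.9 ]))]
```

Hole positions from the two opposite views agree to 0.4 mm, and the sizes check out (bar hole spacing 44, nest dots 208 square, tee 64x48). Now the pick and place helper, starting with the bar.

```bash
cat > act.py <<'E'
from m import *
D=np.pi/180
NEST=np.array([512.35,6.85]); NY=-4.57*D
MAT={"bar":(452.2,-369.56,-65.45),"square":(454.8,-253.65,38.5),"ell":(565.55,-368.55,133.3),"tee":(561.65,-249.75,95.46)}
POCK={"bar":(56,56),"ell":(56,-56),"tee":(-56,-56),"square":(-56,56)}
GX={"bar":0,"square":0,"ell":-6,"tee":-10.5}; WID={"bar":34,"square":44,"ell":44,"tee":64}
def rot(a): return np.array([[np.cos(a),-np.sin(a)],[np.sin(a),np.cos(a)]])
def nest(xy): return NEST+rot(NY)@np.array(xy)
def grasp(n,xy,yaw): return np.array(xy)+rot(yaw)@[GX[n],0]
def S(): return bot.read_state()
def over(xy,yaw,z,feed=300):
    """straight to a point, then take the steady error out"""
    o=[np.pi,0,yaw]; xy=np.array(xy,float); bot.move_l([*xy,z],o,feed); bot.dwell(.25)
    e=xy-S()['position'][:2]
    if np.hypot(*e)>.2: bot.move_l([*(xy+e),z],o,30); bot.dwell(.15)
    return xy+e
def pick(n,xy,yaw,zb,zt=115,tool=None):
    """grasp block n (origin xy, yaw) whose underside is at height zb, and lift it"""
    t=yaw if tool is None else tool
    g=grasp(n,xy,yaw); o=[np.pi,0,t]; p=S()['position']
    if p[2]<zt-5: bot.move_l([p[0],p[1],zt],None,250)
    bot.goto([*g,zt],o); c=over(g,t,zb+45)
    if bot.move_l([*c,zb+12.3],o,120,guard=8): print("CONTACT on descent",S()['position'])
    bot.close_gripper(40); bot.dwell(.2); gap=S()['finger_gap']
    bot.move_l([*c,zt],o,200); s=S()
    print(n,"gap",round(gap,1),round(s['finger_gap'],1),"t",round(s['time_s'],1),"F",s['finger_force'],s['contact_force'].round(1))
    return abs(s['finger_gap']-WID[n])<3
def place(n,xy,yaw,zb,zt=115,tool=None):
    t=yaw if tool is None else tool
    g=grasp(n,xy,yaw); o=[np.pi,0,t]
    bot.move_l([*g,zt],o,300); c=over(g,t,zb+42,200)
    if abs(S()['finger_gap']-WID[n])>3: print("LOST",S()['finger_gap']); return False
    hit=bot.move_l([*c,zb+12.6],o,50,guard=6); s=S(); print("place",hit,s['position'].round(2),"gap",round(s['finger_gap'],1),s['contact_force'].round(1))
    if hit and s['position'][2]>zb+12.6+3: return False
    bot.ungrasp(); bot.dwell(.15); bot.move_l([*c,zt],o,250); return True
E
python3 - <<'E'
from act import *
x,y,a=MAT["bar"]
if pick("bar",(x,y),a*D,3): print(place("bar",nest(POCK["bar"]),NY,12))
print(S()['time_s'])
E
```

```text
bar gap 34.0 33.6 t 16.8 F 39.998613595962524 [ 0.6 -0.5 -4.3]
place True [570.17  58.33  24.13] gap 33.6 [ 1.  -0.2  3.7]
True
21.7917
```

```bash
python3 - <<'E'
from act import *
print(nest(POCK["bar"]))
for d in(0,.3,.5): bot.dwell(d); print(S()['position'].round(2))
bot.goto([520,0,200],[np.pi,0,0])
for d in(0,.1,.2,.3): bot.dwell(d); print(S()['position'].round(2))
c,im=shot("wrist","n_bar"); g=gray(im)
for k in(1,-1): print([(q[1],q[2]) for q in holes(g,c,[*nest((56+22*k,56)),36],36,16,110)])
cv2.imwrite("pics/n_bar_c.png",cv2.resize(im[80:290,200:420],None,fx=2.5,fy=2.5)[:,:,::-1])
print(nest((78,56)),nest((34,56)))
E
```

```text
[572.63387316  58.21004903]
[571.39  58.45 115.36]
[570.27  58.33 113.12]
[571.32  58.31 115.09]
[5.2019e+02 2.0000e-01 1.9982e+02]
[519.5    0.83 197.57]
[519.7    0.71 198.06]
[5.2006e+02 1.2000e-01 1.9982e+02]
[(np.float64(36.4), array([593.82,  56.91]))]
[(np.float64(30.1), array([550.01,  60.35]))]
[594.56392931  56.45715501] [550.70381702  59.96294306]
```

View pics/n_bar_c.png

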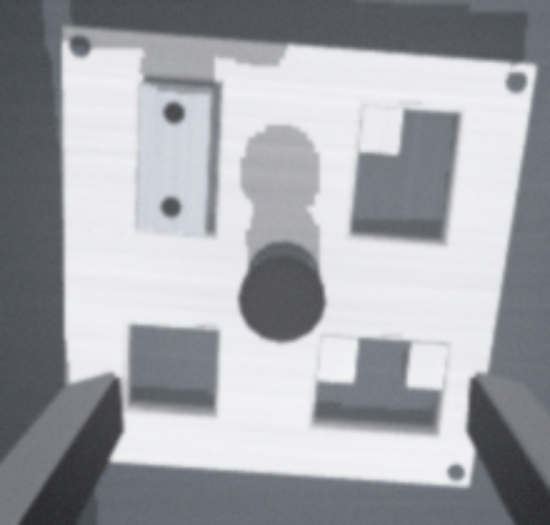

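The bar sits home: its holes are at (173,112) and (171,207) in the crop, 0.7 mm from the expected points. The arm oscillates for a moment after fast moves, so I'll add a settling wait. Before each pick I'll re-look at the mat.

```bash
python3 - <<'E'
s=open("act.py").read()
a=s.index("def over"); b=s.index("def pick")
s=s[:a]+'''def settle(T=1.2):
    h=[]
    for i in range(int(T/.08)):
        bot.dwell(.08); h.append(S()['position'])
        if len(h)>4 and np.ptp(h[-5:],axis=0).max()<.3: break
    return np.mean(h[-5:],axis=0)
def over(xy,yaw,z,feed=200):
    """straight to a point, settle, then take the steady error out"""
    o=[np.pi,0,yaw]; xy=np.array(xy,float); bot.move_l([*xy,z],o,feed)
    e=np.clip(xy-settle()[:2],-1,1)
    if np.hypot(*e)<.4: return xy
    bot.move_l([*(xy+e),z],o,30); print("corr",e.round(2),settle(.6).round(2)); return xy+e
HOLE={"bar":[(22,0),(-22,0)],"square":[(0,0)],"ell":[(-17.1,0)],"tee":[(-13,21),(-13,-21)]}
def check(n,xy,yaw,z,im):
    """distances of seen holes from the expected ones at top height z"""
    c,p=im; g=gray(p); r=[]
    for h in HOLE[n]:
        e=np.array(xy)+rot(yaw)@h; q=holes(g,c,[*e,z],z,17,115)
        q=sorted(q,key=lambda k:np.hypot(*(k[2]-e))); r.append((q[0][2]-e).round(1) if q else None)
    return r
def good(r): return all(q is not None and np.hypot(*q)<2.5 for q in r)
def look(x,y,z,name):
    bot.goto([x,y,z],[np.pi,0,0]); settle(.5); return shot("wrist",name)
'''+s[b:]
open("act.py","w").write(s)
E
python3 - <<'E'
from act import *
todo=["square","ell","tee"]
for n in list(todo):
    im=look(520,-310,180,"m_"+n)
    r={k:check(k,MAT[k][:2],MAT[k][2]*D,27,im) for k in todo}; print(r)
    if not good(r[n]): print("MOVED",n); break
    x,y,a=MAT[n]
    if not pick(n,(x,y),a*D,3): print("nograsp"); break
    if not place(n,nest(POCK[n]),NY,12): print("noplace"); break
    todo.remove(n); print("t",S()['time_s'])
E
```

```text
{'square': [array([ 0.2, -0. ])], 'ell': [array([ 0.2, -0.1])], 'tee': [array([0.3, 0.1]), array([0.2, 0. ])]}
square gap 43.6 43.7 t 29.7 F 39.99889612197876 [ 0.5  0.3 -3.8]
place True [459.9   67.05  24.31] gap 43.7 [-0.3  0.6  4.3]
t 34.525
{'ell': [array([ 0.3, -0.1])], 'tee': [array([0.3, 0. ]), array([0.2, 0. ])]}
ell gap 43.7 43.3 t 42.0 F 39.998372197151184 [ 0.3  0.7 -5.4]
place True [558.32 -53.05  32.76] gap 43.2 [ 2.  -0.7  1.8]
noplace
```

```bash
python3 - <<'E'
from act import *
p=S()['position']; bot.move_l([p[0],p[1],60],None,60); print(settle(), S()['finger_gap'],S()['tcp_rot'])
c,im=shot("wrist","ell_h")
u=proj(c,[*nest((56,-56)),36])[0]; print(u)
cv2.imwrite("pics/ell_h2.png",cv2.resize(im[60:360,170:470],None,fx=2,fy=2)[:,:,::-1])
E
```

```text
[558.28623763 -53.04918902  59.93311952] 43.437281163369796 [-3.14117713e+00  2.79584930e-03 -7.97328489e-02]
[318.24636004 220.78981868]
```

View pics/ell_h2.png

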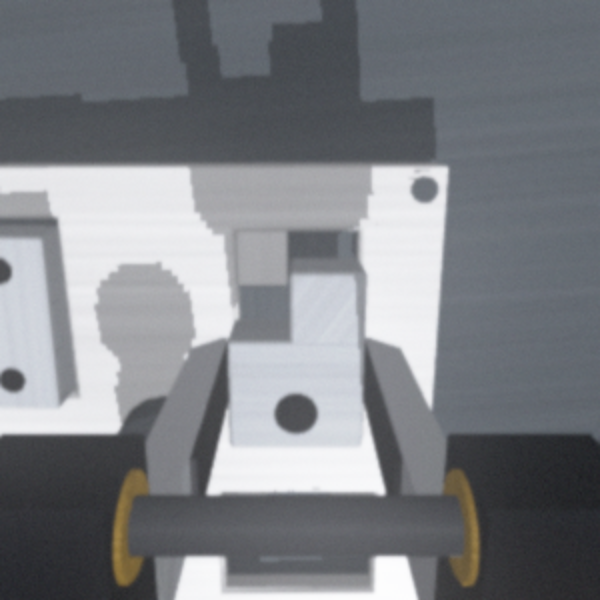

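```bash
python3 - <<'E'
from act import *
c=cam("wrist"); g=gray(cv2.imread("pics/ell_h.png")[:,:,::-1])
p=settle(.5); 
px=np.array([[162+170,196],[162+170,282.5],[130+170,231],[285/2+170,343/2+60],[296/2+170,413/2+60]],float)
px[0,0]=325/2+170; px[1,0]=296/2+170; px[2,0]=260/2+170
for z in(68,72,76):
    w=ray(c,px,z)[:,:2]; l=(w-p[:2])@rot(NY); print(z,l.round(1).tolist())
print("profile",g[185:300,int(296/2+170+15)].tolist()); print(g[185:300,int(325/2+170)].tolist())
E
```

```text
68 [[33.1, -8.7], [-27.3, 0.3], [10.0, 11.8], [9.6, 3.8], [-15.3, 0.3]]
72 [[34.2, -8.4], [-24.8, 0.3], [11.6, 11.5], [11.2, 3.7], [-13.1, 0.3]]
76 [[35.3, -8.2], [-22.3, 0.3], [13.2, 11.3], [12.9, 3.7], [-10.9, 0.3]]
profile [94, 97, 94, 104, 112, 122, 121, 123, 122, 126, 130, 150, 176, 197, 206, 207, 206, 211, 209, 209, 211, 211, 208, 207, 208, 207, 208, 208, 206, 206, 211, 211, 208, 210, 209, 209, 210, 209, 209, 212, 216, 216, 215, 213, 214, 213, 210, 208, 212, 212, 212, 213, 213, 213, 214, 212, 211, 207, 206, 208, 209, 208, 207, 207, 209, 210, 212, 215, 212, 211, 209, 211, 211, 213, 214, 214, 211, 212, 217, 215, 214, 212, 214, 213, 215, 217, 218, 220, 220, 219, 217, 215, 216, 215, 215, 215, 217, 221, 229, 241, 245, 245, 245, 245, 244, 243, 244, 245, 246, 247, 247, 247, 246, 245, 245]
[95, 95, 99, 101, 114, 121, 122, 123, 123, 122, 130, 150, 176, 196, 203, 207, 206, 208, 207, 208, 212, 210, 213, 209, 208, 209, 205, 206, 205, 204, 206, 207, 210, 210, 212, 211, 210, 209, 208, 211, 212, 216, 215, 213, 214, 213, 209, 208, 210, 213, 215, 213, 213, 211, 215, 212, 207, 207, 207, 208, 209, 208, 207, 207, 210, 214, 211, 209, 210, 210, 210, 210, 210, 213, 213, 214, 212, 213, 215, 213, 214, 211, 209, 215, 214, 217, 219, 219, 219, 218, 217, 216, 218, 215, 215, 215, 215, 218, 229, 240, 244, 245, 245, 244, 244, 244, 243, 245, 246, 246, 247, 246, 245, 244, 245]
```

The held ell is visible: front edge at (162,272), rear edge (296,445), hole (296,413) in the crop. It sits about 2 mm further back in the fingers than planned, so I correct and retry.

```bash
python3 - <<'E'
from act import *
GX["ell"]=-4.2
print(grasp("ell",nest((56,-56)),NY))
if place("ell",nest(POCK["ell"]),NY,12,zt=60):
    print(S()['time_s'])
    im=look(520,0,200,"n_ell")
    for n in("bar","square","ell"): print(n,check(n,nest(POCK[n]),NY,36,im))
E
```

```text
[559.52340195 -53.09922976]
place True [558.28 -52.83  24.39] gap 43.6 [0.4 0.4 4.3]
51.2167
bar [array([-2.2, -1.8]), array([-2. , -1.1])]
square [array([-1.3,  0.4])]
ell [array([-1.7,  0.9])]
```

```bash
python3 - <<'E'
from act import *
bot.dwell(.8); im=shot("wrist","n_ell2"); print(S()['position'].round(2))
for n in("bar","square","ell"): print(n,check(n,nest(POCK[n]),NY,36,im))
g=gray(im[1])
for sx,sy in((1,1),(1,-1),(-1,-1)): print([q[2]-nest((104*sx,104*sy)) for q in holes(g,im[0],[*nest((104*sx,104*sy)),22],22,20,150)])
im=look(520,-310,180,"m_tee"); print("tee",check("tee",MAT["tee"][:2],MAT["tee"][2]*D,27,im))
E
```

```text
[5.1998e+02 1.0000e-02 2.0001e+02]
bar [array([-2.2, -1.7]), array([-2.1, -1.1])]
square [array([-1.4,  0.4])]
ell [array([-1.8,  0.8])]
[array([ 0.41423556, -0.2829482 ])]
[array([ 0.0870518 , -0.00423556])]
[array([ 0.02576444, -0.5270518 ])]
tee [array([0.3, 0.1]), array([0.2, 0. ])]
```

```bash
python3 - <<'E'
from act import *
n="tee"; x,y,a=MAT[n]
if pick(n,(x+1,y),a*D,3):
    print(grasp(n,nest(POCK[n]),NY)); r=place(n,nest(POCK[n])+[1,0],NY,12); print(r)
    if r:
        im=look(520,0,200,"n_all")
        for k in POCK: print(k,check(k,nest(POCK[k]),NY,36,im))
        cv2.imwrite("pics/n_all_c.png",cv2.resize(im[1][80:290,200:420],None,fx=2.5,fy=2.5)[:,:,::-1])
print(S()['time_s'])
E
```

```text
tee gap 63.8 63.2 t 59.7 F 39.998953342437744 [-0.3 -0.6 -3.9]
[441.59950913 -43.67344052]
place True [441.65 -43.4   24.7 ] gap 63.5 [ 1.  -0.5  3.4]
True
bar [array([-2.2, -1.8]), array([-2.1, -1. ])]
ell [array([-1.8,  0.8])]
tee [array([-1.,  1.]), array([-1.1,  0.9])]
square [array([-1.4,  0.4])]
65.9417
```

View pics/n_all_c.png

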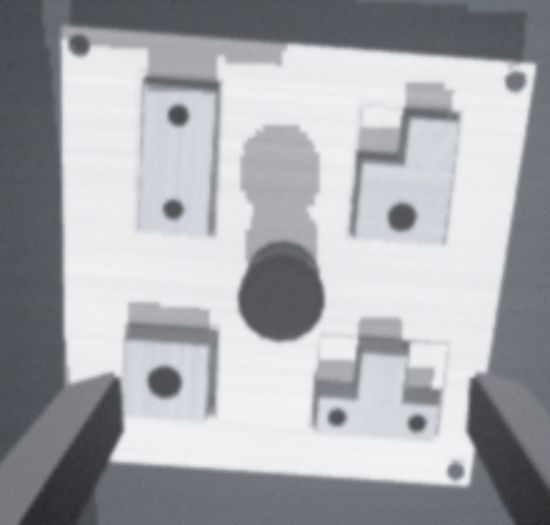

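All four blocks lie in their pockets: bar (175,160), ell (405,180), square (165,375), tee (378,390). The plunger head is at (282,290). Now I press it, with a light guard to find contact first.

```bash
python3 - <<'E'
from act import *
bot.close_gripper(20); print(S()['finger_gap'])
c=over(NEST,NY,95); o=[np.pi,0,NY]
print(bot.move_l([*c,62],o,30,guard=45),S()['position'].round(2),S()['contact_force'].round(1))
z=62
for z in(61,60,59,58.5):
    h=bot.move_l([*c,z],o,15,guard=25); bot.dwell(.2); s=S(); print(z,h,s['position'].round(2),s['contact_force'].round(1))
    if h or s['contact_force'][2]>25: break
bot.dwell(.5); s=S(); print(s['position'].round(2),s['contact_force'].round(1))
bot.move_l([*c,110],o,100); im=look(520,0,200,"n_press")
for k in POCK: print(k,check(k,nest(POCK[k]),NY,36,im))
s=S();print(s['time_s'],s['contact_force'].round(1))
E
```

```text
0.13056203124049173
False [512.29   6.86  63.72] [-4.6  0.2  9.6]
61 False [512.3    6.85  62.86] [-3.7  0.8  9.3]
60 False [512.31   6.88  62.01] [-4.9 -0.1 10.7]
59 False [512.33   6.85  61.21] [-6.4  0.5 12. ]
58.5 False [512.34   6.87  61.2 ] [-5.7  0.8 13.3]
[512.36   6.84  61.19] [-6.1  0.2 13.3]
bar [array([-2.2, -1.8]), array([-2.1, -1. ])]
ell [array([-1.7,  0.9])]
tee [None, array([-1.,  1.])]
square [array([-1.4,  0.4])]
74.1667 [0.  0.4 0.4]
```

The plunger plateaued at 61.2 mm at 13 N, so it reached its stop and was held. Next: locate the tray.

```bash
python3 - <<'E'
from act import *
c,im=out["tray"]
px=np.array([[213,107],[437,123],[386,257],[216,245]])
print(ray(c,px,16).round(0).tolist())
cv2.imwrite("pics/tray_c.png",cv2.resize(im[90:280,190:460],None,fx=2.9,fy=2.9)[:,:,::-1])
E
```

```text
[[620.0, 442.0, 16.0], [601.0, 169.0, 16.0], [420.0, 220.0, 16.0], [439.0, 456.0, 16.0]]
```

View pics/tray_c.png

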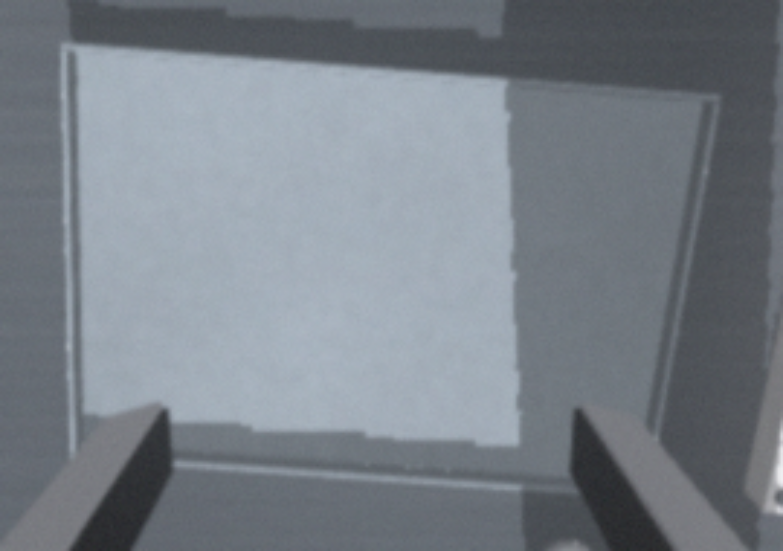

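The tray shows corners at crop (63,44), (719,97), (72,456) and (648,495). Nothing is lying in it.

```bash
python3 - <<'E'
from act import *
c,im=out["tray"]
px=np.array([[63,44],[719,97],[648,495],[72,456]])/2.9+[190,90]
w=ray(c,px,16)[:,:2]; print(w.round(1).tolist(), w.mean(0), [np.hypot(*(w[i]-w[i-1])).round(1) for i in range(4)])
for a,b in((3,0),(2,1)): d=w[b]-w[a]; print(np.degrees(np.arctan2(d[1],d[0])))
d=w[0]-w[1]; print(np.degrees(np.arctan2(-d[0],d[1])))
for q in(-.4,.4): 
    for f in (0,1): print(bot.ik([510+q*100,316-150*q*2,20],[np.pi,0,-.08+f*np.pi]))
E
```

```text
[[622.0, 443.3], [600.3, 167.6], [414.3, 181.1], [435.3, 458.0]] [517.97140991 312.48515494] [np.float64(187.2), np.float64(276.5), np.float64(186.4), np.float64(277.7)]
-4.501596576952839
-4.1337199173200565
-4.499866537613721
[ 6.59485896e-01  3.85359723e-01  1.38554127e+00 -4.44089210e-16
  1.37069166e+00  2.31028222e+00]
[ 0.6594859   0.38535972  1.38554127  0.          1.37069166 -0.83131043]
[ 2.45242525e-01  2.67816569e-01  1.53938846e+00 -4.44089210e-16
  1.33438762e+00  1.89603885e+00]
[ 0.24524253  0.26781657  1.53938846  0.          1.33438762 -1.2455538 ]
```

```bash
sed -i 's/zb+12.3/zb+H/; s/zb+12.6/zb+H+.3/g; s/^D=np.pi/H=12.3\nD=np.pi/' act.py; cat > un.py <<'E'
import act
from act import *
import sys
act.H=14.5
TR=np.array([517.97,312.5]); TY=-4.4*D
LAY={"square":105,"tee":48,"ell":-17,"bar":-93}
def tray(n): return TR+rot(TY)@[0,LAY[n]]
E
python3 - <<'E'
from un import *
bot.ungrasp(); s0=S()['time_s']
for n in["square","tee"]:
    im=look(520,0,200,"u_"+n)
    r={k:check(k,nest(POCK[k]),NY,36,im) for k in POCK}; print(r)
    q=[v for v in r[n] if v is not None]
    if not q or max(np.hypot(*v) for v in q)>4: print("MOVED"); break
    if not pick(n,nest(POCK[n])+np.mean(q,axis=0),NY,12): print("nograsp");break
    if not place(n,tray(n),TY+90*D,3): print("noplace");break
print(S()['time_s'])
E
```

```text
{'bar': [array([-2.2, -1.7]), array([-2. , -1.1])], 'ell': [array([-1.8,  0.8])], 'tee': [array([-1.1,  0.9]), array([-1.1,  1. ])], 'square': [array([-1.4,  0.4])]}
square gap 43.9 43.5 t 80.3 F 39.998751282691956 [-0.6  0.1 -3.6]
place True [525.1  416.71  17.49] gap 43.1 [ 0.7 -0.4  5. ]
{'bar': [array([-2.2, -1.8]), array([-2., -1.])], 'ell': [array([-1.8,  0.9])], 'tee': [array([-1.1,  0.9]), array([-1.1,  0.9])], 'square': [None]}
tee gap 63.6 63.4 t 91.4 F 39.9981826543808 [ 0.1  0.3 -3.9]
place True [519.99 349.49  17.86] gap 63.3 [0.5 0.3 3.7]
96.4
```

```bash
python3 - <<'E'
from un import *
for n in["ell","bar"]:
    im=look(520,0,200,"u_"+n)
    r={k:check(k,nest(POCK[k]),NY,36,im) for k in("ell","bar")}; print(r)
    q=[v for v in r[n] if v is not None]
    if not q or max(np.hypot(*v) for v in q)>4: print("MOVED"); break
    if not pick(n,nest(POCK[n])+np.mean(q,axis=0),NY,12): print("nograsp");break
    if not place(n,tray(n),TY+90*D,3): print("noplace");break
bot.goto([490,312,210],[np.pi,0,0]); settle()
im=shot("wrist","tray_end"); cv2.imwrite("pics/tray_end2.png",im[1][:,:,::-1])
for k in LAY: print(k,check(k,tray(k),TY+90*D,27,im))
print(S()['time_s'])
E
```

```text
{'ell': [array([-1.7,  0.9])], 'bar': [array([-2.2, -1.8]), array([-2., -1.])]}
ell gap 43.3 43.7 t 102.2 F 39.99811828136444 [ 0.4 -0.2 -5.1]
place True [515.2  289.17  17.4 ] gap 43.4 [-0.  -0.7  3.5]
{'ell': [None], 'bar': [array([-2.2, -1.8]), array([-2.1, -1. ])]}
bar gap 33.7 33.4 t 113.2 F 39.95039641857147 [-0.5 -0.  -3.3]
place True [509.68 219.39  17.33] gap 33.6 [-0.1 -0.2  4.1]
square [array([-1.7,  0.6])]
tee [array([-1.7,  0.6]), array([-1.8,  0.5])]
ell [array([-1.9,  1.1])]
bar [array([-1.6,  0.7]), array([-2.1,  1.6])]
120.8083
```

View pics/tray_end2.png

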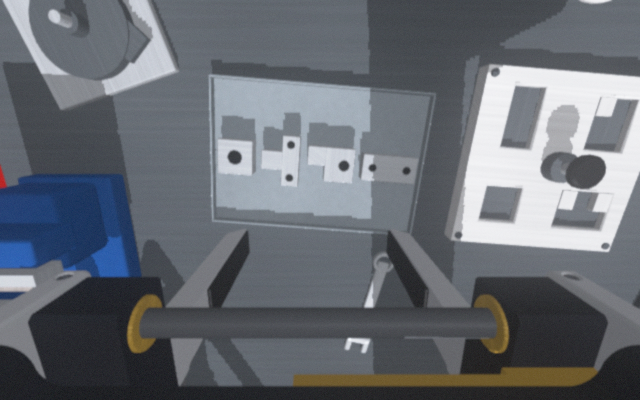

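All four blocks lie flat in the tray: square (235,157), tee (283,160), ell (333,162), bar (390,168), each within 2 mm of plan. The nest is empty, the plunger is up and the arm is clear, so I hand in.

```bash
python3 - <<'E'
from workcell import bot
bot.dwell(.5); print(bot.job_done())
E
```

```text
the job is handed in; nothing more can be done
None
```

All four blocks were seated in the nest, marked with the plunger held at its stop, and laid flat side by side in the tray with the plunger back up; I handed the job in after about 121 s of robot time, and no verdict was returned.

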